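# Change over the paint mixers

## Task

The red paint is mixed and the blue is next: with the fingertips, push the red mixer's toggle lever over until it snaps to off, and only then push the blue mixer's lever over until it snaps to on (on is towards the green dot). Leave the yellow mixer off, and do not pick up, shift or tip the mixers, the pots standing on them or anything else on the bench.

Things in the scene. Friction and masses are not known exactly. Their poses are not given: they have to be found in the camera images.
- red_mixer: Loose cordless paint mixer with a red band around its foot: grey box 100 (x) x 160 (y) x 50 mm high, 1.8 to 2.5 kg, standing on the bench. Origin at the centre of its underside; z up. Its paint pot stands at y = +42 mm on a rubber pad whose top is 55 mm above the bench; its toggle lever pivots at x = 0, y = -45 mm, 52 mm above the bench. +x is the ON side, marked by a bright green dot beside the lever; -x is the OFF side.
- red_lever (a joint): Toggle lever of the red mixer: 0 = off, leaning 0.45 rad to the mixer's -x; 0.9 = on, leaning 0.45 rad to its +x, over the green dot. A mechanism inside the box drives it away from upright (0.45), so it snaps to whichever end it is past centre towards; upsetting it takes about 4 N at the knob, less near centre. On at the start.
- red_knob (a point): Centre of the red ball (22 mm across) at the end of the red mixer's lever, 60 mm from the pivot: 54 mm above the pivot (106 mm above the bench) and 26 mm to the side when at rest, so a flip carries it 52 mm along the mixer's x. The stem is a 9 mm steel rod.
- red_pot: Loose paint pot with a red lid, 52 mm across and 60 mm high, 0.12 kg, standing on the red mixer; its top is 115 mm above the bench. Origin at the centre of its underside.
- blue_mixer: Loose cordless paint mixer with a blue band around its foot: grey box 100 (x) x 160 (y) x 50 mm high, 1.8 to 2.5 kg, standing on the bench. Origin at the centre of its underside; z up. Its paint pot stands at y = +42 mm on a rubber pad whose top is 55 mm above the bench; its toggle lever pivots at x = 0, y = -45 mm, 52 mm above the bench. +x is the ON side, marked by a bright green dot beside the lever; -x is the OFF side.
- blue_lever (a joint): Toggle lever of the blue mixer: 0 = off, leaning 0.45 rad to the mixer's -x; 0.9 = on, leaning 0.45 rad to its +x, over the green dot. A mechanism inside the box drives it away from upright (0.45), so it snaps to whichever end it is past centre towards; upsetting it takes about 4 N at the knob, less near centre. Off at the start.
- blue_knob (a point): Centre of the blue ball (22 mm across) at the end of the blue mixer's lever, 60 mm from the pivot: 54 mm above the pivot (106 mm above the bench) and 26 mm to the side when at rest, so a flip carries it 52 mm along the mixer's x. The stem is a 9 mm steel rod.
- blue_pot: Loose paint pot with a blue lid, 52 mm across and 60 mm high, 0.12 kg, standing on the blue mixer; its top is 115 mm above the bench. Origin at the centre of its underside.
- yellow_mixer: Loose cordless paint mixer with a yellow band around its foot: grey box 100 (x) x 160 (y) x 50 mm high, 1.8 to 2.5 kg, standing on the bench. Origin at the centre of its underside; z up. Its paint pot stands at y = +42 mm on a rubber pad whose top is 55 mm above the bench; its toggle lever pivots at x = 0, y = -45 mm, 52 mm above the bench. +x is the ON side, marked by a bright green dot beside the lever; -x is the OFF side.
- yellow_lever (a joint): Toggle lever of the yellow mixer: 0 = off, leaning 0.45 rad to the mixer's -x; 0.9 = on, leaning 0.45 rad to its +x, over the green dot. A mechanism inside the box drives it away from upright (0.45), so it snaps to whichever end it is past centre towards; upsetting it takes about 4 N at the knob, less near centre. Off at the start.
- yellow_knob (a point): Centre of the yellow ball (22 mm across) at the end of the yellow mixer's lever, 60 mm from the pivot: 54 mm above the pivot (106 mm above the bench) and 26 mm to the side when at rest, so a flip carries it 52 mm along the mixer's x. The stem is a 9 mm steel rod.
- yellow_pot: Loose paint pot with a yellow lid, 52 mm across and 60 mm high, 0.12 kg, standing on the yellow mixer; its top is 115 mm above the bench. Origin at the centre of its underside.
- airbrush: Loose steel airbrush with a black handle and a small cup, lying flat nearest the robot, about 172 mm long (its x), 34 mm high. Origin under its middle. Bystander.
- tub: Loose white tub, 64 mm across, 40 mm high, nearest the robot. Origin at the centre of its underside. Bystander.
- spray_can: Loose spray can, 65 mm across, 180 mm high, to the left of the mixers (robot's left). Origin at the centre of its underside. Bystander.
- dropper: Loose dropper bottle with a black cap, 36 mm across, 95 mm high, beyond the mixers. Origin at the centre of its underside. Bystander.
Mind the look-alikes: they are no part of the job. What is shaped like the yellow_pot but black or turquoise is not meant.

How it is judged:
On the way, in this order (a step that is already met when the one before it is completed fails the run):
1. the red mixer's lever is snapped to off, the blue one still off (value of joint red_lever below 0.1 rad and value of joint blue_lever below 0.2 rad), for 0.2 s.
2. the blue mixer's lever is snapped to on (value of joint blue_lever above 0.8 rad and value of joint red_lever below 0.1 rad), for 0.2 s.
At the end, for the whole second after the job is handed in: Red lever at rest off (below 0.1 rad), blue at rest on (above 0.8 rad), yellow at rest off (below 0.1 rad); mixers and pots upright within 0.2 rad, at rest and within 20 mm of where they stood; other things within 25 mm (all of step 2 and value of joint yellow_lever below 0.1 rad and velocity of joint red_lever between -0.3 and 0.3 rad/s and velocity of joint blue_lever between -0.3 and 0.3 rad/s and velocity of joint yellow_lever between -0.3 and 0.3 rad/s and angle between each of red_mixer, red_pot, blue_mixer, blue_pot, yellow_mixer, yellow_pot's own z axis and vertical below 0.2 rad and distance of each of red_mixer, red_pot, blue_mixer, blue_pot, yellow_mixer, yellow_pot from where it was at the start of the episode below 0.02 m and distance of each of airbrush, tub, spray_can, dropper from where it was at the start of the episode below 0.025 m and linear speed of each of red_mixer, red_pot, blue_mixer, blue_pot, yellow_mixer, yellow_pot below 0.03 m/s); the robot touches nothing.
It fails at once if the red and blue mixers are both on: the blue lever passes centre before the red one is off (value of joint each of red_lever, blue_lever above 0.45 rad).
It fails at once if the yellow mixer is switched on (its lever passes centre) (value of joint yellow_lever above 0.45 rad).
It fails at once if a mixer is lifted (10 mm), shifted more than 20 mm or tipped (height (world z) of any of red_mixer, blue_mixer, yellow_mixer above 0.01 m or distance of any of red_mixer, blue_mixer, yellow_mixer from where it was at the start of the episode above 0.02 m or angle between any of red_mixer, blue_mixer, yellow_mixer's own z axis and vertical above 0.2 rad).
It fails at once if a pot is lifted (10 mm), shifted more than 20 mm or tipped (height (world z) of any of red_pot, blue_pot, yellow_pot above 0.065 m or distance of any of red_pot, blue_pot, yellow_pot from where it was at the start of the episode above 0.02 m or angle between any of red_pot, blue_pot, yellow_pot's own z axis and vertical above 0.2 rad).
It fails at once if the airbrush, tub, spray can or dropper bottle is moved more than 25 mm (distance of any of airbrush, tub, spray_can, dropper from where it was at the start of the episode above 0.025 m).
It also fails if it takes over 42 s, if anything falls off the work surface, if the arm or the gripper's body presses on something with over 40 N, if the wrist force passes 120 N, or if a joint passes its speed limit or range.

## Robot

A 6-joint arm with a two-finger parallel gripper is mounted at the origin on the work surface. World frame = base frame: x ahead of the robot, y to its left, z up, the work surface at z = 0. Lengths are in m, angles in rad, forces in N, time in s.
With the tool pointing down it reaches from about 0.25 to 0.775 m from the base axis. Payload 4 kg.
Tool frame: the origin (TCP) lies midway between the tips of the shut fingers; the grasp point (between the pads) lies 19 mm behind it (robot.tcp_to_grasp is the distance from the TCP to the grasp point, in m); x points along the fingers, y is the direction in which the jaws open and shut, and the axes are right-handed (so a half turn about x gives the same grasp; the last joint's range is limited). The gripper opens to 94 mm and grips with 3 to 60 N. Pads are 16 mm wide; open, the fingers measure 119 mm over their backs; the gripper's body (75 mm by 177 mm) begins 78 mm behind the grasp point.
Start: joints at [-1.242, 0.087, 1.371, -0, 1.684, -0.103], TCP at [0.23, -0.5, 0.173] pointing down, gripper open.
Joint ranges: [-3.1, 3.1], [-0.76, 2.03], [0.27, 2.55], [-1.08, 4.22], [0.17, 2.65], [-2.57, 2.57]. Speed limits (rad/s): [2.79, 2.79, 3.14, 3.14, 3.14, 3.14].

## Interface

Orientations are given as [roll, pitch, yaw] about the fixed x, y, z axes, in that order (R = Rz(yaw) Ry(pitch) Rx(roll)).
In Python, from bench import robot gives the robot as it stands.
- The arm moves only by the tool send_rows, never from a script. Its argument "increments" is a list of rows, each a list of 5 numbers: the opening, from -1 (shut) to 1 (fully open), so that 0 is half open, then the shift along the tool's x, y, z in m, then the turn about the tool's x in rad. In form: [[hand, tx, ty, tz, roll], ...]. A call has 1 to 5 rows; each row is the pose to reach, as a shift and turn from the pose commanded when the call began, along the tool's axes at that moment; what a row does not reach only later rows make up. A row lasts 1/12 s, in which the tool goes at most 41.7 mm and 7.16 degrees, less where a joint would pass 70% of its speed; a pose out of reach is approached as far as the arm can. A call with a gripper value outside its range is refused whole. The fingers move at their own pace and stop on an object; the grip force is fixed at half the most. Time passes only in rows, so rows that repeat a pose let the fingers close. It gives the time, the measured TCP pose, the force and the opening at its end, in the units of the state.
- robot.get_obs(): the state, without advancing time (a new reading comes with each control period).
- robot.snapshot(name): name is "side" or "top"; returns a dict with "image" (480x640x3 uint8, red, green, blue), "intrinsics" (3x3 intrinsics, pixels), "world_from_camera" (4x4, takes a point from camera to world coordinates). Camera axes: x right, y down, z forward; pixel columns grow to the right and rows downward; lengths in m; the calibration is good to about 2 mm. A picture is of the moment at which its call begins. There is no depth.
- robot.close_job(): hands the job in, once; it reports no verdict.
The state is a dict: "time": time; "joint_positions": joint angles; "qvel": joint speeds; "joint_torque": joint torques, N m; "tool_pos": TCP position; "ee_rot": TCP orientation; "wrist_force": force on the tool from outside, world axes, zero at the start; "wrist_torque": the same for the moment, N m; "width": finger opening in m.
Only numpy, scipy, OpenCV 4.12 (cv2) and the standard library are available. Lean on these libraries where they do the work, as an engineer would, in place of code of your own. Each camera call takes 0.05 s, during which the arm holds its last target.

## Working session

There is one attempt and no reset: what is moved stays moved. The work goes in short steps, Python scripts to look and compute and a tool call to move; the robot and the scene stay as the last step left them, time stands still between calls to the robot, and variables do not carry over. Pictures are saved under pics/ and viewed, and the job is handed in when it is done.

Besides the shell and the picture viewer there is one more tool, called as name(argument=value, ...), one argument or row to a line, values as JSON. send_rows: Moves the arm, as the interface text tells. Its arguments: {"type":"object","properties":{"increments":{"type":"array"}},"required":["increments"]}

```bash
mkdir -p pics; ls
python3 - <<'E'
from bench import robot
import cv2,numpy as np,pickle
o=robot.get_obs(); print({k:np.round(v,3) for k,v in o.items()})
for n in("top","side"):
    s=robot.snapshot(n); cv2.imwrite(f"pics/{n}0.png",s["image"][:,:,::-1]); pickle.dump(s,open(f"{n}0.pkl","wb"))
    print(n,s["intrinsics"],s["world_from_camera"].round(3))
E
```

```text
pics
{'time': np.float64(0.0), 'joint_positions': array([-1.242,  0.088,  1.372, -0.   ,  1.684, -0.103]), 'qvel': array([-0.001, -0.   ,  0.001, -0.001,  0.001, -0.   ]), 'joint_torque': array([-1.0000e-03, -3.4019e+01, -3.0243e+01,  7.2000e-02,  3.3000e-02,
       -0.0000e+00]), 'tool_pos': array([ 0.23 , -0.499,  0.172]), 'ee_rot': array([-1.669,  1.569,  1.904]), 'wrist_force': array([-0.542, -0.097,  1.203]), 'wrist_torque': array([-0.039, -0.013, -0.052]), 'width': np.float64(0.094)}
top [[594.97579724   0.         317.82681172]
 [  0.         594.97579724 241.08550633]
 [  0.           0.           1.        ]] [[ 0.064 -0.975  0.213  0.278]
 [-0.998 -0.063  0.01   0.054]
 [ 0.003 -0.213 -0.977  1.418]
 [ 0.     0.     0.     1.   ]]
side [[441.33830913   0.         324.20798763]
 [  0.         441.33830913 236.13713792]
 [  0.           0.           1.        ]] [[-0.927 -0.208  0.311  0.246]
 [-0.374  0.493 -0.785  0.78 ]
 [ 0.01  -0.845 -0.535  0.594]
 [ 0.     0.     0.     1.   ]]
```

View pics/top0.png

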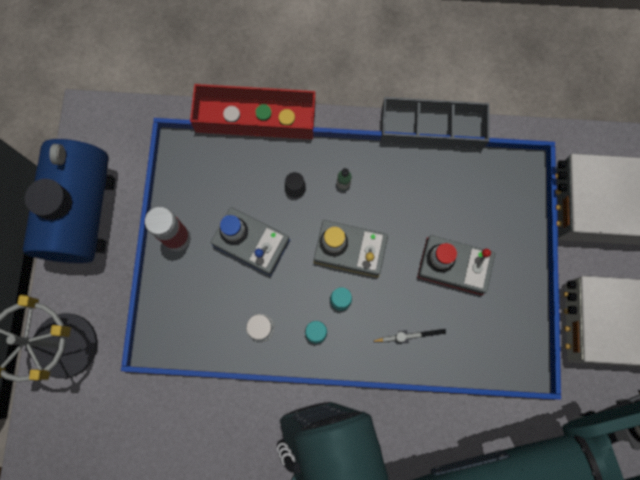

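View pics/side0.png

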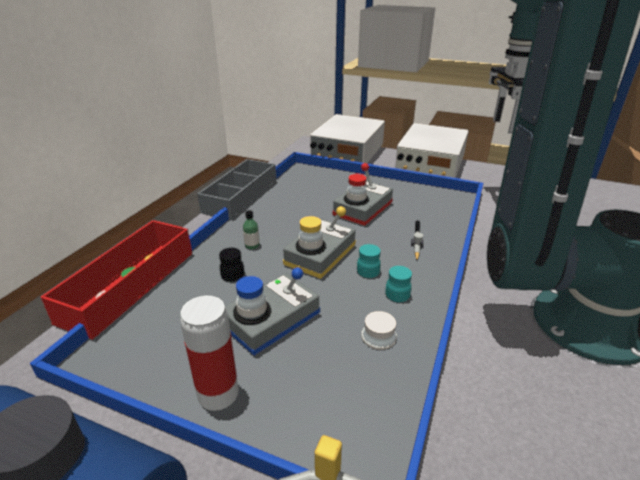

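The top view shows the mixers, blue at about (250,240), yellow at (350,247) and red at (457,263). Their green sides face away from the robot. Next I'll measure lids, knobs and dots.

```bash
cat > h.py <<'E'
import numpy as np,cv2,pickle
def load(n): return pickle.load(open(n+".pkl","rb"))
def plane(s,uv,z):
    K=s["intrinsics"];T=s["world_from_camera"]
    d=T[:3,:3]@np.linalg.inv(K)@np.array([uv[0],uv[1],1.]); o=T[:3,3]
    return o+d*(z-o[2])/d[2]
def proj(s,p):
    T=np.linalg.inv(s["world_from_camera"]);c=T[:3,:3]@p+T[:3,3];u=s["intrinsics"]@c;return u[:2]/u[2]
def tri(s1,a,s2,b):
    A=[];B=[]
    for s,uv in((s1,a),(s2,b)):
        T=np.linalg.inv(s["world_from_camera"])[:3];P=s["intrinsics"]@T
        for i in(0,1):
            r=uv[i]*P[2]-P[i];A.append(r[:3]);B.append(-r[3])
    return np.linalg.lstsq(np.array(A),np.array(B),rcond=None)[0]
def blobs(img,lo,hi,lo2=None,hi2=None,mn=8,box=None):
    h=cv2.cvtColor(img,cv2.COLOR_RGB2HSV);m=cv2.inRange(h,lo,hi)
    if lo2: m|=cv2.inRange(h,lo2,hi2)
    n,l,st,c=cv2.connectedComponentsWithStats(m)
    return [(c[i].round(1).tolist(),st[i].tolist()) for i in range(1,n) if st[i,4]>=mn and (box is None or (box[0]<c[i][0]<box[1] and box[2]<c[i][1]<box[3]))]
COL=dict(red=((0,120,90),(8,255,255),(172,120,90),(179,255,255)),blue=((105,120,90),(125,255,255)),yellow=((18,120,100),(32,255,255)),green=((45,120,110),(75,255,255)))
E
python3 - <<'E'
from h import *
for n,box in(("top0",(200,500,200,300)),("side0",(200,430,150,360))):
    s=load(n)
    for c,v in COL.items():
        print(n,c)
        for b in blobs(s["image"],*v,mn=4,box=box): print("  ",b)
s=load("top0");im=s["image"][:,:,::-1]
a=[cv2.resize(im[200:290,x:x+90],None,fx=4.4,fy=4.4,interpolation=2) for x in(205,410)]
cv2.imwrite("pics/topz.png",np.hstack(a))
E
```

```text
top0 red
   ([445.9, 253.2], [436, 243, 21, 21, 335])
   ([486.4, 252.3], [483, 249, 8, 8, 53])
top0 blue
   ([230.0, 224.8], [220, 216, 20, 19, 307])
   ([258.6, 252.4], [255, 250, 8, 7, 41])
top0 yellow
   ([334.1, 236.5], [324, 227, 21, 20, 317])
   ([369.4, 256.3], [367, 253, 6, 8, 41])
top0 green
   ([272.5, 234.5], [272, 234, 2, 2, 4])
   ([372.5, 236.5], [372, 236, 2, 2, 4])
   ([480.2, 254.5], [479, 253, 3, 4, 10])
side0 red
   ([364.7, 166.4], [362, 163, 6, 8, 39])
   ([357.0, 179.2], [349, 173, 17, 13, 181])
   ([364.2, 216.2], [341, 200, 51, 25, 147])
   ([334.1, 212.9], [333, 211, 4, 4, 11])
side0 blue
   ([324.5, 161.8], [275, 153, 89, 20, 688])
   ([208.2, 222.2], [189, 207, 39, 33, 200])
   ([296.8, 272.9], [292, 268, 11, 11, 94])
   ([248.5, 286.4], [236, 276, 27, 23, 464])
   ([317.3, 311.1], [315, 309, 5, 5, 9])
   ([303.0, 320.2], [302, 319, 3, 3, 4])
   ([297.6, 324.2], [296, 322, 5, 5, 10])
   ([288.3, 329.5], [285, 327, 7, 6, 10])
   ([233.5, 334.0], [232, 332, 4, 5, 8])
   ([279.6, 335.4], [278, 334, 4, 4, 7])
   ([250.1, 347.1], [238, 338, 26, 16, 55])
   ([266.1, 344.4], [264, 343, 6, 4, 8])
side0 yellow
   ([405.0, 166.5], [404, 166, 3, 2, 4])
   ([340.7, 210.5], [336, 206, 10, 10, 75])
   ([310.0, 223.9], [300, 217, 21, 15, 272])
   ([327.1, 264.6], [301, 242, 54, 36, 194])
   ([416.8, 254.8], [416, 253, 3, 5, 13])
   ([289.4, 264.0], [283, 260, 15, 8, 50])
side0 green
   ([277.4, 281.3], [276, 280, 4, 3, 9])
```

View pics/topz.png

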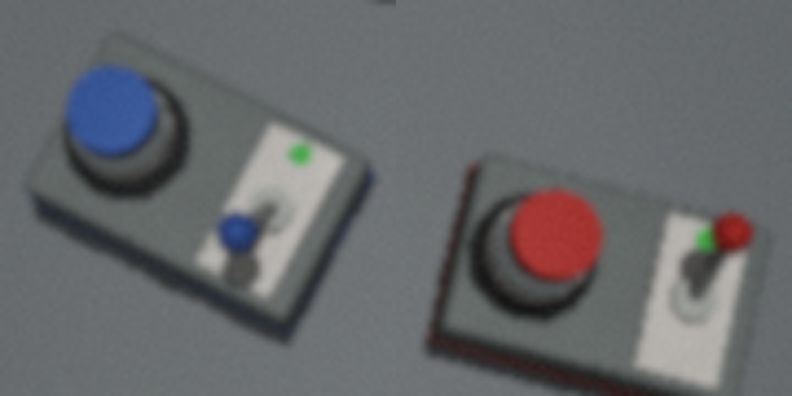

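Run:
```python
from h import *
t,s=load("top0"),load("side0")
D=dict(red=((445.9,253.2),(486.4,252.3),(364.7,166.4),(357,179.2),26),blue=((230,224.8),(258.6,252.4),(296.8,272.9),(248.5,286.4),-26),yellow=((334.1,236.5),(369.4,256.3),(340.7,210.5),(310,223.9),-26))
for c,(l,k,ks,ls,sx) in D.items():
    L=plane(t,l,.115);Kp=plane(t,k,.106)
    kt=tri(t,k,s,ks)
    d=(Kp-L)[:2];m=np.array([sx,-87.]);yaw=np.arctan2(d[1],d[0])-np.arctan2(m[1],m[0])
    R=np.array([[np.cos(yaw),-np.sin(yaw)],[np.sin(yaw),np.cos(yaw)]])
    o=L[:2]-R@[0,.042]; piv=o+R@[0,-.045]
    print(c,"lid",L.round(4),"knob",Kp.round(4),"tri",kt.round(4),"len",np.linalg.norm(d).round(4),"(exp .0908) yaw",np.degrees(yaw).round(1),"origin",o.round(4),"pivot",piv.round(4),"sidelid",plane(s,ls,.11).round(3),'off knob',(piv+R@[-.026,0]).round(4),'on',(piv+R@[.026,0]).round(4))
for g in((300/4.4+205,154/4.4+200),(706/4.4-90+410,240/4.4+200)): print("dot",plane(t,g,.052).round(4))
# box top corners, blue & red (left edges, zoom px)
for nm,off,P in(("blue",205,[(115,32),(370,165),(290,325),(28,185)]),("red",320,[(485,155),(772,232),(735,395),(437,335)])):
    q=[plane(t,(x/4.4+off,y/4.4+200),.05)[:2] for x,y in P]
    print(nm,"center",np.mean(q,0).round(4),"edges",[np.linalg.norm(q[i]-q[(i+1)%4]).round(3) for i in range(4)],"yaw",[np.degrees(np.arctan2(*(q[i]-q[j])[::-1])).round(1)-90 for i,j in((0,1),(3,2))])
```

```text
red lid [ 0.5524 -0.2189  0.115 ] knob [ 0.5623 -0.3118  0.106 ] tri [ 0.5617 -0.3116  0.1069] len 0.0934 (exp .0908) yaw -10.6 origin [ 0.5447 -0.2602] pivot [ 0.5365 -0.3044] sidelid [ 0.552 -0.218  0.11 ] off knob [ 0.5109 -0.2997] on [ 0.562  -0.3092]
blue lid [0.5862 0.2684 0.115 ] knob [0.5289 0.1996 0.106 ] tri [0.5289 0.1996 0.1063] len 0.0895 (exp .0908) yaw -23.2 origin [0.5696 0.2297] pivot [0.5519 0.1884] sidelid [0.588 0.271 0.11 ] off knob [0.528  0.1986] on [0.5758 0.1781]
yellow lid [0.5744 0.0326 0.115 ] knob [ 0.5361 -0.0494  0.106 ] tri [ 0.5355 -0.0493  0.1078] len 0.0904 (exp .0908) yaw -8.4 origin [ 0.5683 -0.009 ] pivot [ 0.5617 -0.0535] sidelid [0.574 0.036 0.11 ] off knob [ 0.5359 -0.0497] on [ 0.5874 -0.0573]
dot [0.5831 0.1749 0.052 ]
dot [ 0.5678 -0.313   0.052 ]
blue center [0.5681 0.2273] edges [np.float64(0.157), np.float64(0.096), np.float64(0.16), np.float64(0.095)] yaw [np.float64(-24.299999999999997), np.float64(-24.5)]
red center [ 0.5439 -0.2611] edges [np.float64(0.157), np.float64(0.091), np.float64(0.159), np.float64(0.102)] yaw [np.float64(-11.799999999999997), np.float64(-7.900000000000006)]
```

```bash
cat >> h.py <<'E'
from scipy.spatial.transform import Rotation as Ro
MX=dict(red=((.5365,-.3044),-10.6),blue=((.5515,.1878),-23.8))
def world(c,x,y=0,z=.085):
    p,a=MX[c];a=np.radians(a);return np.array([p[0]+x*np.cos(a)-y*np.sin(a),p[1]+x*np.sin(a)+y*np.cos(a),z])
def shift(o,tgt): return Ro.from_euler("xyz",o["ee_rot"]).as_matrix().T@(tgt-o["tool_pos"])
def jaw(o): 
    y=Ro.from_euler("xyz",o["ee_rot"]).as_matrix(); return y
E
python3 - <<'E'
from h import *
from bench import robot
o=robot.get_obs();print(jaw(o).round(3));
for z in(.173,.085): print(world("red",.06,z=z),shift(o,world("red",.06,z=z)).round(4))
E
```

```text
[[-0.001  0.419 -0.908]
 [ 0.002 -0.908 -0.419]
 [-1.    -0.002 -0.   ]]
[ 0.59547612 -0.31543708  0.173     ] [-0.0006 -0.0138 -0.4088]
[ 0.59547612 -0.31543708  0.085     ] [ 0.0874 -0.0136 -0.4088]
```

send_rows(
  increments=[
    [-1,0,-0.003,-0.04,0.12],
    [-1,0,-0.005,-0.08,0.24],
    [-1,0,-0.007,-0.12,0.36],
    [-1,0,-0.01,-0.16,0.48],
    [-1,0,-0.012,-0.2,0.6],
  ],
)

```text
time: 0.52
tool_pos: [0.3995, -0.4082, 0.1728]
ee_rot: [-0.702, 1.57, 2.293]
wrist_force: [0.3, -0.9, -0.6]
width: 0.0638
```

Run:
```python
from h import *
from bench import robot
o=robot.get_obs();print(jaw(o).round(3),o["tool_pos"],o["width"]);
print(shift(o,world("red",.06,z=.173)).round(4))
```

```text
[[-0.001 -0.146 -0.989]
 [ 0.001 -0.989  0.146]
 [-1.    -0.001  0.001]] [ 0.3994856  -0.40823734  0.17284328] 0.06378041817023697
[-0.0002 -0.1205 -0.1803]
```

send_rows(
  increments=[
    [-1,0,-0.023,-0.035,0],
    [-1,0,-0.046,-0.07,0],
    [-1,0,-0.07,-0.105,0],
    [-1,0,-0.094,-0.14,0],
    [-1,0,-0.116,-0.172,0],
  ],
)

```text
time: 0.93
tool_pos: [0.5865, -0.3172, 0.1726]
ee_rot: [-0.351, 1.57, 2.651]
wrist_force: [-0.5, -0.6, -0.1]
width: 0.031
```

send_rows(
  increments=[
    [-1,0,0,0,0],
    [-1,0,0,0,0],
  ],
)

```text
time: 1.1
tool_pos: [0.5862, -0.3169, 0.1713]
ee_rot: [-0.345, 1.568, 2.659]
wrist_force: [-0.5, -0.5, 0.2]
width: 0.0173
```

Run:
```python
from h import *
from bench import robot
o=robot.get_obs();print(jaw(o).round(3),o["tool_pos"],o["width"]);
print(shift(o,world("red",.06,z=.085)).round(4))
```

```text
[[-0.003 -0.136 -0.991]
 [ 0.001 -0.991  0.136]
 [-1.    -0.001  0.003]] [ 0.58616312 -0.31689919  0.17131689] 0.017253707602273596
[ 0.0863 -0.0026 -0.0093]
```

send_rows(
  increments=[
    [-1,0,-0.003,-0.01,0.05],
    [-1,0.02,-0.003,-0.01,0.05],
    [-1,0.045,-0.003,-0.01,0.05],
    [-1,0.07,-0.003,-0.01,0.05],
    [-1,0.086,-0.003,-0.01,0.05],
  ],
)

```text
time: 1.52
tool_pos: [0.5926, -0.3177, 0.0845]
ee_rot: [-0.196, 1.567, 2.753]
wrist_force: [0.6, -0.2, -1.0]
width: 0.0002
```

send_rows(
  increments=[
    [-1,0,0,0,0],
    [-1,0,0,0,0],
  ],
)

```text
time: 1.68
tool_pos: [0.5934, -0.3178, 0.0864]
ee_rot: [-0.237, 1.568, 2.712]
wrist_force: [0.9, -0.2, 0.1]
width: 0.0005
```

Run:
```python
from h import *
from bench import robot
o=robot.get_obs();print(jaw(o).round(3),o["tool_pos"],o["width"]);
for x in (.06,.02,.004): print(shift(o,world("red",x,z=.085)).round(4))
for n in("top","side"):
    s=robot.snapshot(n); im=s["image"][:,:,::-1]
    c=im[180:320,400:560] if n=="top" else im[110:250,290:450]
    cv2.imwrite(f"pics/{n}1.png",cv2.resize(c,None,fx=3,fy=3))
a=[cv2.imread(f"pics/{n}1.png")[:,:400] for n in("top","side")]
cv2.imwrite("pics/b1.png",np.hstack(a))
```

```text
[[-0.003 -0.191 -0.982]
 [ 0.001 -0.982  0.191]
 [-1.    -0.001  0.003]] [ 0.59343432 -0.3177811   0.08635975] 0.00046819313955903885
[ 0.0014 -0.0027 -0.0016]
[ 0.0015 -0.0024  0.0384]
[ 0.0015 -0.0023  0.0544]
```

View pics/b1.png

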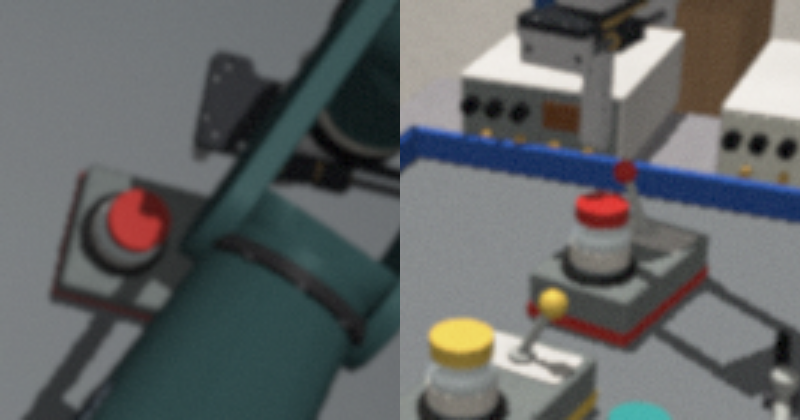

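Run:
```python
from h import *
s=load("side0")
for p in ([.5934,-.3178,.0864],[.5934,-.3178,.13],[.562,-.31,.106]): 
    u=proj(s,np.array(p)); print(p,u,(u-[290,110])*3+[400,0])
```

```text
[0.5934, -0.3178, 0.0864] [353.95426245 170.52926192] [591.86278734 181.58778577]
[0.5934, -0.3178, 0.13] [354.67815805 155.93494775] [594.03447414 137.80484326]
[0.562, -0.31, 0.106] [364.18116132 166.86009066] [622.54348396 170.58027198]
```

Run:
```python
from h import *
from bench import robot
s=robot.snapshot("side"); cv2.imwrite("pics/z2.png",cv2.resize(s["image"][130:205,330:400,::-1],None,fx=8,fy=8,interpolation=2))
```

```text
(no output)
```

View pics/z2.png

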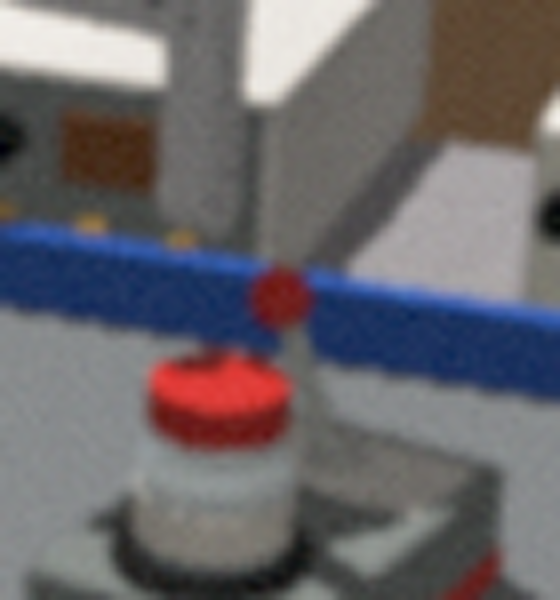

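Run:
```python
from h import *
s=load("side0")
print(proj(s,np.array([.23,-.499,.172])))
cv2.imwrite("pics/z3.png",cv2.resize(s["image"][40:150,450:550,::-1],None,fx=5,fy=5,interpolation=2))
from bench import robot
s=robot.snapshot("top"); print(proj(s,np.array([.5934,-.3178,.0864])))
cv2.imwrite("pics/z4.png",cv2.resize(s["image"][170:300,420:560,::-1],None,fx=4,fy=4,interpolation=2))
```

```text
[500.44372748 138.62516168]
[486.67979356 240.85924739]
```

View pics/z3.png

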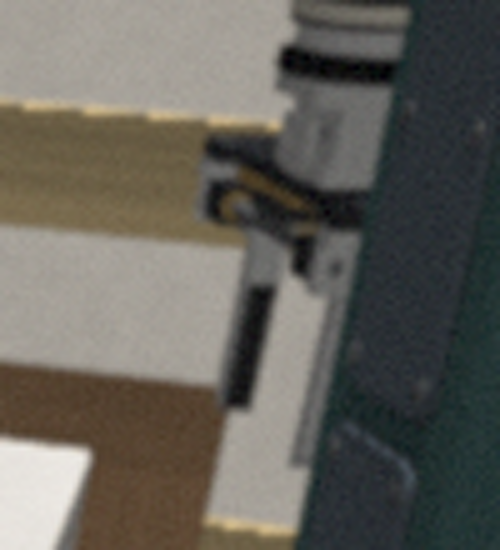

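View pics/z4.png

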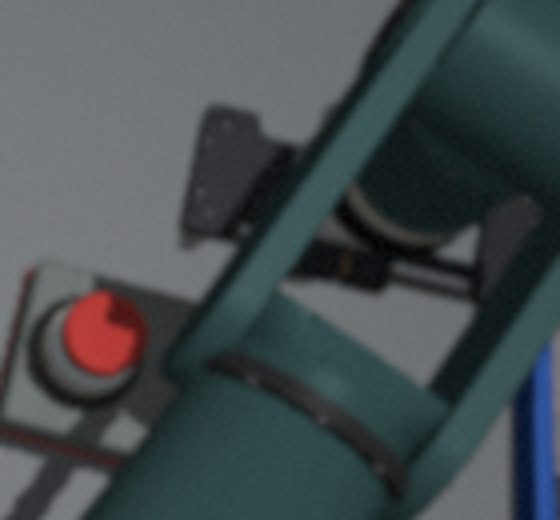

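Run:
```python
from h import *
t,s=load("top0"),load("side0")
for z in(.0864,.12,.16,.2,.25):
    p=np.array([.5934,-.3178,z]);u=proj(t,p);v=proj(s,p)
    print(z,u.round(1),((u-[420,170])*4).round(),v.round(1),((v-[330,130])*8).round())
y=np.array([-.191,-.982,0])
for k in(-.0885,.0885):
    p=np.array([.5934,-.3178,.23])+k*y;print(k,(proj(t,p)-[420,170])*4,proj(s,p))
from bench import robot
im=robot.snapshot("side")["image"][60:200,300:420,::-1];cv2.imwrite("pics/z5.png",cv2.resize(im,None,fx=5,fy=4.2,interpolation=2))
```

```text
0.0864 [486.7 240.9] [267. 283.] [354.  170.5] [192. 324.]
0.12 [490.9 237.7] [284. 271.] [354.5 159.3] [196. 235.]
0.16 [496.2 233.6] [305. 255.] [355.2 145.6] [202. 125.]
0.2 [501.8 229.4] [327. 237.] [355.9 131.3] [207.  10.]
0.25 [509.3 223.6] [357. 214.] [356.8 112.7] [ 215. -138.]
-0.0885 [176.42997425 181.50045503] [338.99301379 129.38370076]
0.0885 [514.90140683 266.53002428] [372.11230743 112.06190193]
```

View pics/z5.png

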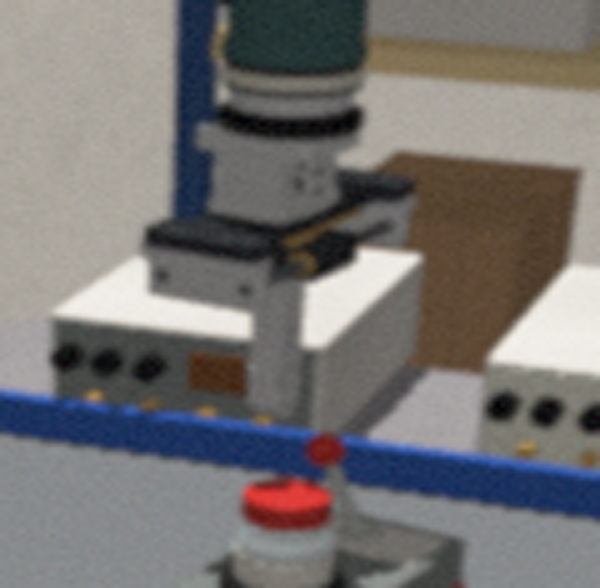

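Run:
```python
from h import *
t,s=load("top0"),load("side0")
for a,b in(((466.25,230),(352.4,133.8)),((473,196.5),(330,116)),((466.25,230),(353,124)),):
    p=tri(t,a,s,b);print(p.round(4),proj(t,p).round(1),proj(s,p).round(1))
```

```text
[ 0.5801 -0.2381  0.2213] [466.4 230.8] [351.2 133.5]
[ 0.6421 -0.2423  0.2572] [473.2 197.2] [329.  115.7]
[ 0.5747 -0.2312  0.2484] [466.3 230.1] [352.9 124. ]
```

The tool images show the fingertips at about z = 0.12, while the state says 0.086. The gripper body triangulates to 0.221, which agrees with the higher figure. I trust the cameras, since the knob height checks out at 0.107. I'll lower in small steps and recheck.

send_rows(
  increments=[
    [-1,0.01,-0.002,0,0],
    [-1,0.02,-0.002,0,0],
    [-1,0.025,-0.002,0,0],
    [-1,0.025,-0.002,0,0],
  ],
)

```text
time: 2.27
tool_pos: [0.5943, -0.3141, 0.0593]
ee_rot: [-0.359, 1.566, 2.592]
wrist_force: [-0.5, 1.5, -1.0]
width: 0.0004
```

Run:
```python
from h import *
from bench import robot
o=robot.get_obs();print(o["tool_pos"],o["wrist_force"])
t=load("side0")
for z in (.08,.09,.1,.11): print(z,((proj(t,np.array([*o["tool_pos"][:2],z]))-[330,130])*8).round())
s=robot.snapshot("side"); cv2.imwrite("pics/z6.png",cv2.resize(s["image"][130:205,330:400,::-1],None,fx=8,fy=8,interpolation=2))
```

```text
[ 0.59427162 -0.31413776  0.05927639] [-0.50762292  1.53315217 -1.04267997]
0.08 [185. 345.]
0.09 [186. 318.]
0.1 [188. 292.]
0.11 [189. 265.]
```

View pics/z6.png

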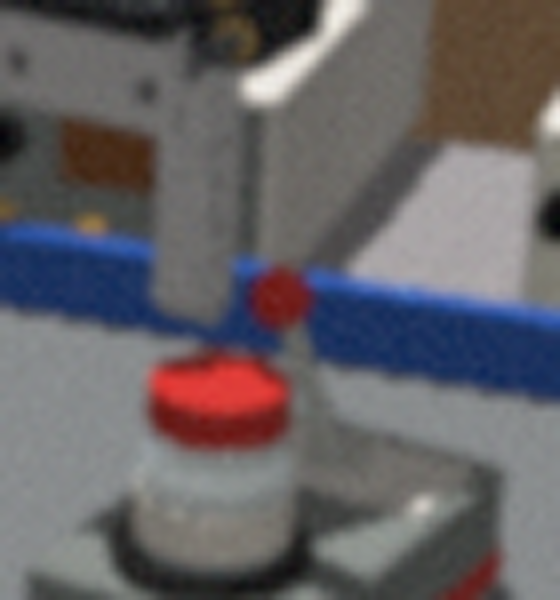

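send_rows(
  increments=[
    [-1,0.006,0,0.006,0],
    [-1,0.006,0,0.014,0],
    [-1,0.006,0,0.022,0],
    [-1,0.006,0,0.028,0],
    [-1,0.006,0,0.034,0],
  ],
)

```text
time: 2.73
tool_pos: [0.565, -0.31, 0.0599]
ee_rot: [2.875, 1.561, -0.457]
wrist_force: [3.8, -0.8, 3.1]
width: 0.0008
```

send_rows(
  increments=[
    [-1,0,0,0.006,0],
    [-1,0,0,0.012,0],
    [-1,0,0,0.017,0],
    [-1,0,0,0.017,0],
  ],
)

```text
time: 3.07
tool_pos: [0.5435, -0.3049, 0.0555]
ee_rot: [-0.233, 1.568, 2.717]
wrist_force: [-0.5, -0.3, 0.5]
width: 0.0005
```

Run:
```python
from h import *
from bench import robot
o=robot.get_obs();print(o["tool_pos"],o["wrist_force"],shift(o,world("red",.004,z=.05)).round(4))
s=robot.snapshot("side"); cv2.imwrite("pics/z7.png",cv2.resize(s["image"][130:205,330:400,::-1],None,fx=8,fy=8,interpolation=2))
```

```text
[ 0.54347894 -0.30494836  0.05551734] [-0.48747489 -0.26164457  0.52692678] [0.0055 0.0008 0.0029]
```

View pics/z7.png

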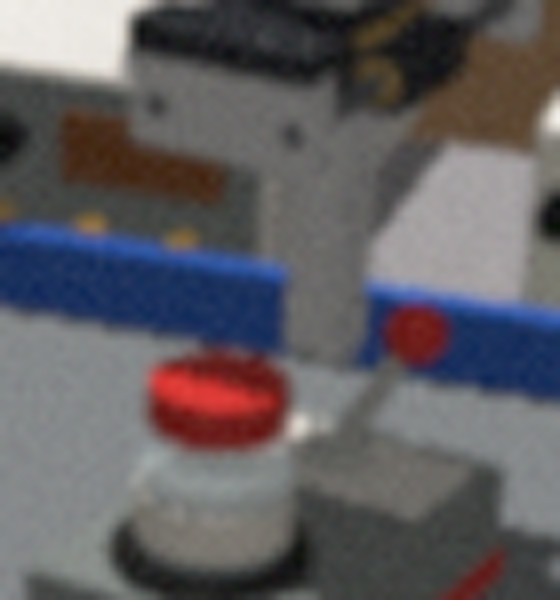

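The knob moved from about (365,167) to (382,171) in the side view, and the force dropped back, so red has snapped off. I'm backing off and rising.

send_rows(
  increments=[
    [-1,0,0,-0.015,0],
    [-1,-0.03,0,-0.015,0],
    [-1,-0.065,0,-0.015,0],
    [-1,-0.1,0,-0.015,0],
    [-1,-0.1,0,-0.015,0],
  ],
)

```text
time: 3.53
tool_pos: [0.5637, -0.3106, 0.1653]
ee_rot: [2.733, 1.557, -0.599]
wrist_force: [0.4, 0.5, 1.7]
width: 0.0004
```

Run:
```python
from h import *
from bench import robot
o=robot.get_obs();print(o["tool_pos"],jaw(o).round(3),shift(o,world("blue",-.06,z=.16)).round(4))
t=load("top0");s=robot.snapshot("side")
for b in blobs(s["image"],*COL["red"],mn=15,box=(320,420,150,230)):
    print(b, plane(s,b[0],.106).round(4))
print(world("red",-.026), world("blue",-.06))
b=load("top0"); print("can",plane(b,(162,224),.18))
```

```text
[ 0.56372522 -0.31059361  0.16527513] [[ 0.012 -0.189 -0.982]
 [-0.008 -0.982  0.189]
 [-1.     0.006 -0.013]] [ 4.000e-04 -5.004e-01  1.649e-01]
([381.5, 171.5], [379, 169, 6, 6, 32]) [ 0.5095 -0.2987  0.106 ]
([356.7, 179.7], [349, 174, 17, 12, 164]) [ 0.5547 -0.223   0.106 ]
([364.3, 216.1], [341, 200, 51, 25, 152]) [ 0.4789 -0.0487  0.106 ]
[ 0.51094368 -0.29961726  0.085     ] [0.49660242 0.21201272 0.085     ]
can [0.56308778 0.40312629 0.18      ]
```

send_rows(
  increments=[
    [-1,0,-0.035,0.011,0.05],
    [-1,0,-0.07,0.023,0.1],
    [-1,0,-0.105,0.035,0.15],
    [-1,0,-0.14,0.046,0.2],
    [-1,0,-0.175,0.058,0.22],
  ],
)

```text
time: 4.0
tool_pos: [0.5352, -0.1238, 0.1542]
ee_rot: [0.091, 1.567, 2.819]
wrist_force: [1.1, 0.2, 0.5]
width: 0.0006
```

Run:
```python
from h import *
from bench import robot
o=robot.get_obs();print(o["tool_pos"],jaw(o).round(3),shift(o,world("blue",-.06,z=.16)).round(4),o["joint_positions"].round(2))
```

```text
[ 0.53516462 -0.12382441  0.15416255] [[-0.003 -0.402 -0.916]
 [ 0.001 -0.916  0.402]
 [-1.     0.     0.004]] [-0.0053 -0.2921  0.1702] [-0.33  0.09  1.4  -0.    1.65  1.65]
```

send_rows(
  increments=[
    [-1,-0.006,-0.033,0.019,0],
    [-1,-0.006,-0.066,0.038,0],
    [-1,-0.006,-0.1,0.058,0],
    [-1,-0.006,-0.133,0.077,0],
    [-1,-0.006,-0.166,0.097,0],
  ],
)

```text
time: 4.42
tool_pos: [0.5125, 0.067, 0.1605]
ee_rot: [0.497, 1.568, -3.055]
wrist_force: [-0.5, -0.6, -0.3]
width: 0.0007
```

send_rows(
  increments=[
    [-1,0,-0.032,0.018,0],
    [-1,0,-0.062,0.036,0],
    [-1,0,-0.092,0.053,0],
    [-1,0,-0.12,0.069,0],
    [-1,0,-0.12,0.069,0],
  ],
)

```text
time: 4.83
tool_pos: [0.4963, 0.2079, 0.1602]
ee_rot: [0.006, 1.566, 2.744]
wrist_force: [0.1, -0.3, -0.3]
width: 0.0005
```

Run:
```python
from h import *
from bench import robot
o=robot.get_obs();print(o["tool_pos"],jaw(o).round(3),shift(o,world("blue",-.06,z=.055)).round(4),o["joint_positions"].round(2))
```

```text
[0.49631579 0.20787462 0.16016746] [[-0.004 -0.393 -0.919]
 [ 0.002 -0.919  0.393]
 [-1.     0.     0.004]] [ 0.1052 -0.0039  0.0009] [0.29 0.07 1.42 0.   1.66 2.26]
```

send_rows(
  increments=[
    [-1,0.02,-0.004,0,0],
    [-1,0.045,-0.004,0,0],
    [-1,0.07,-0.004,0,0],
    [-1,0.09,-0.004,0,0],
    [-1,0.09,-0.004,0,0],
  ],
)

```text
time: 5.25
tool_pos: [0.4956, 0.2045, 0.0654]
ee_rot: [0.738, 1.558, -2.815]
wrist_force: [-0.6, -0.2, -0.1]
width: 0.0003
```

Run:
```python
from h import *
from bench import robot
o=robot.get_obs();print(o["tool_pos"],o["wrist_force"],shift(o,world("blue",-.06,z=.053)).round(4))
t=load("side0")
for z in (.08,.09,.1,.11): print(z,((proj(t,np.array([*o["tool_pos"][:2],z]))-[220,200])*4).round())
s=robot.snapshot("side"); cv2.imwrite("pics/z8.png",cv2.resize(s["image"][200:340,220:390,::-1],None,fx=4,fy=4,interpolation=2))
```

```text
[0.49558971 0.20447087 0.06543498] [-0.59531005 -0.24075505 -0.13364393] [ 0.0124 -0.0074  0.002 ]
0.08 [371. 361.]
0.09 [371. 344.]
0.1 [370. 326.]
0.11 [370. 309.]
```

View pics/z8.png

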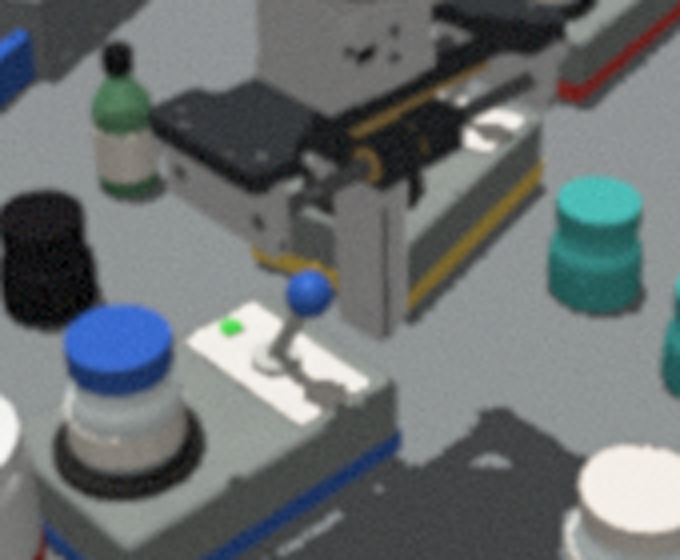

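send_rows(
  increments=[
    [-1,0.006,-0.005,0,0],
    [-1,0.011,-0.006,0,0],
    [-1,0.011,-0.006,0,0],
  ],
)

```text
time: 5.55
tool_pos: [0.503, 0.2123, 0.0615]
ee_rot: [-2.482, 1.57, 0.249]
wrist_force: [-0.0, 1.1, -0.0]
width: 0.0005
```

Run:
```python
from h import *
from bench import robot
import time
o=robot.get_obs();print(o["tool_pos"],o["wrist_force"],shift(o,world("blue",-.06,z=.053)).round(4),shift(o,world("blue",-.004,z=.053)).round(4))
s=robot.snapshot("top"); cv2.imwrite("pics/z9.png",cv2.resize(s["image"][190:310,200:340,::-1],None,fx=5,fy=5,interpolation=2))
```

```text
[0.50298572 0.21228056 0.06147672] [-0.00229603  1.06018705 -0.00207286] [0.0085 0.0028 0.0057] [ 0.0085  0.0031 -0.0502]
```

View pics/z9.png

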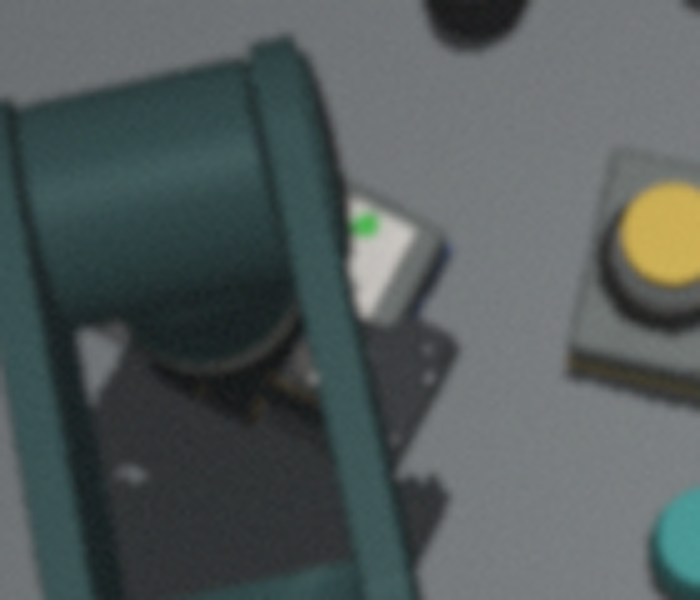

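send_rows(
  increments=[
    [-1,0.003,0,-0.006,0],
    [-1,0.003,0,-0.014,0],
    [-1,0.003,0,-0.022,0],
    [-1,0.003,0,-0.028,0],
    [-1,0.003,0,-0.034,0],
  ],
)

```text
time: 6.02
tool_pos: [0.5347, 0.1984, 0.0591]
ee_rot: [-2.492, 1.57, 0.239]
wrist_force: [-0.3, 0.5, 0.5]
width: 0.0007
```

send_rows(
  increments=[
    [-1,0,0,-0.006,0],
    [-1,0,0,-0.012,0],
    [-1,0,0,-0.018,0],
    [-1,0,0,-0.018,0],
  ],
)

```text
time: 6.35
tool_pos: [0.5515, 0.1904, 0.0581]
ee_rot: [2.81, 1.57, -0.744]
wrist_force: [-0.2, 0.8, 0.5]
width: 0.0006
```

Run:
```python
from h import *
from bench import robot
o=robot.get_obs();print(o["tool_pos"],o["wrist_force"],shift(o,world("blue",-.004,z=.053)).round(4))
s=robot.snapshot("side"); cv2.imwrite("pics/z10.png",cv2.resize(s["image"][200:340,220:390,::-1],None,fx=4,fy=4,interpolation=2))
```

```text
[0.55154242 0.19042396 0.05809392] [-0.16691461  0.84379277  0.49860624] [0.0051 0.0024 0.003 ]
```

View pics/z10.png

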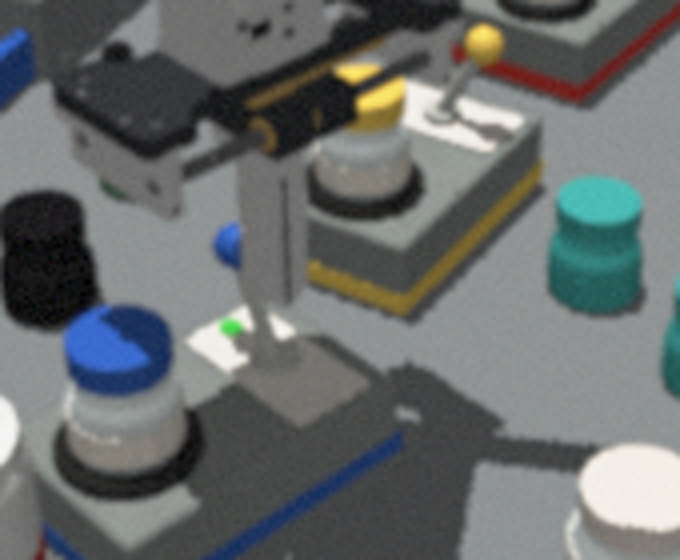

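Blue's knob is now on the green side, at about (277,261). I'm retreating and rising.

send_rows(
  increments=[
    [-1,0,0,0.012,0],
    [-1,-0.02,0,0.02,0],
    [-1,-0.055,0,0.02,0],
    [-1,-0.09,0,0.02,0],
    [-1,-0.125,0,0.02,0],
  ],
)

```text
time: 6.82
tool_pos: [0.53, 0.1998, 0.1843]
ee_rot: [0.572, 1.569, -2.979]
wrist_force: [0.6, -0.5, 0.4]
width: 0.0002
```

send_rows(
  increments=[
    [-1,0,0,0.04,0],
    [-1,0,0,0.08,0],
    [-1,0,0,0.12,0],
    [-1,0,0,0.15,0],
    [-1,0,0,0.15,0],
  ],
)

```text
time: 7.23
tool_pos: [0.3891, 0.2613, 0.1841]
ee_rot: [-0.673, 1.569, 2.064]
wrist_force: [0.5, 0.5, 0.6]
width: 0.0006
```

Run:
```python
from h import *
from bench import robot
o=robot.get_obs();print(o["time"],o["tool_pos"],o["wrist_force"])
s=robot.snapshot("side");t=robot.snapshot("top")
for c in("red","blue","yellow"):
  for n,im,box in(("side",s,(230,400,150,300)),("top",t,(200,500,200,300))):
    for b in blobs(im["image"],*COL[c],mn=25,box=box):
        print(c,n,b,plane(im,b[0],.106).round(4))
print(world("blue",.026))
cv2.imwrite("pics/end_s.png",s["image"][:,:,::-1]);cv2.imwrite("pics/end_t.png",t["image"][:,:,::-1])
```

```text
7.2333 [0.38910965 0.26130869 0.18411341] [0.49087094 0.54249884 0.59743827]
red top ([445.9, 253.1], [436, 243, 21, 21, 338]) [ 0.5546 -0.2208  0.106 ]
red top ([480.8, 274.6], [477, 271, 9, 8, 56]) [ 0.5107 -0.2995  0.106 ]
blue side ([312.6, 160.2], [276, 153, 62, 17, 469]) [ 0.711 -0.297  0.106]
blue side ([278.5, 260.6], [274, 256, 10, 11, 84]) [0.5775 0.1776 0.106 ]
blue side ([248.6, 286.5], [236, 276, 27, 23, 472]) [0.5902 0.2673 0.106 ]
blue top ([229.9, 224.8], [220, 215, 20, 20, 309]) [0.5883 0.2701 0.106 ]
blue top ([269.7, 232.1], [267, 229, 7, 8, 41]) [0.5772 0.1785 0.106 ]
yellow side ([310.0, 223.9], [300, 217, 21, 15, 273]) [0.5768 0.0296 0.106 ]
yellow side ([318.3, 265.0], [285, 243, 69, 35, 271]) [0.5024 0.1615 0.106 ]
yellow top ([334.1, 236.5], [324, 227, 21, 20, 318]) [0.5765 0.0324 0.106 ]
yellow top ([369.3, 256.3], [366, 253, 7, 8, 42]) [ 0.5361 -0.0491  0.106 ]
[0.57528895 0.17730782 0.085     ]
```

View pics/end_s.png

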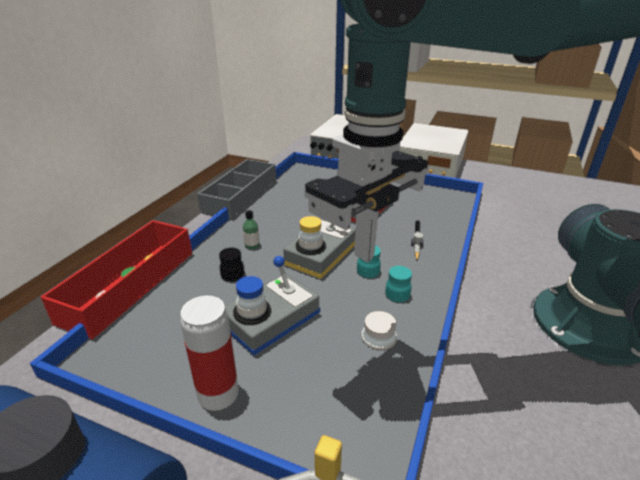

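View pics/end_t.png

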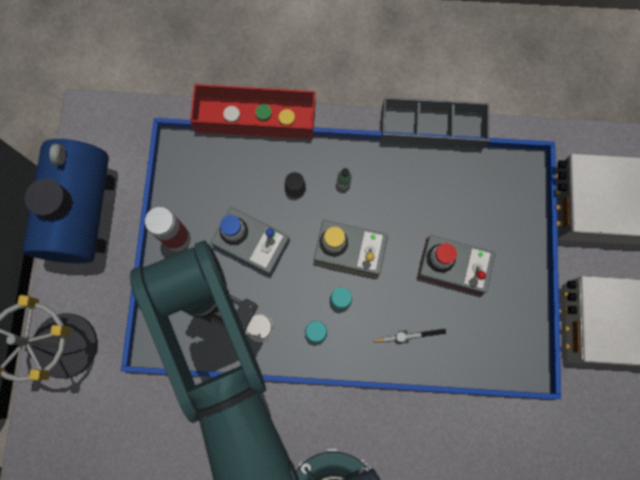

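Both views show red off (knob at top (481,275)) and blue on (knob at top (270,232)). Yellow is unchanged, and lids and bystanders sit where they started. I'm handing in.

```bash
python3 -c "
from bench import robot
print(robot.close_job())"
```

```text
the job is handed in; nothing more can be done
None
```

I pushed the red lever to off with the shut fingertips, checked it, then pushed the blue lever to on, and handed the job in after 7.2 s. No verdict was reported.

**Last checks:**
- **Red:** the knob measured (0.511, -0.300), matching its expected off position.
- **Blue:** the knob measured (0.577, 0.178), within about 2 mm of its expected on position.
- **Yellow:** the knob had not moved, so it is still off.
- **Pots and mixers:** the lids were within a fraction of a pixel of where they started.
- **Bystanders:** compared by eye only, they looked unmoved in the pictures.
- **Arm:** it was clear of everything, with wrist force under 1 N.

**Disagreement:** the reported tool height was about 32 mm lower than where the cameras showed the fingertips. Successive position readings also scattered by several millimetres. I used the cameras for height because the known knob heights agreed with them, and lowered the tool to match.

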